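# Eject one bearing from the counter feeder and nudge it onto the order card

## Robot

A 6-joint arm with a two-finger parallel gripper is mounted at the origin on the work surface. World frame = base frame: x ahead of the robot, y to its left, z up, the work surface at z = 0. Lengths are in m, angles in rad, forces in N, time in s.
With the tool pointing down it reaches from about 0.275 to 0.75 m from the base axis. Payload 10.2 kg.
Tool frame: the origin (TCP) lies at the very end of the fingers, on their centre line; the grasp point (between the pads) lies 19 mm behind it; x points along the fingers, y is the direction in which the jaws open and shut, and the axes are right-handed (so a half turn about x gives the same grasp; the last joint's range is limited). The gripper opens to 88 mm and grips with 3 to 60 N. Pads are 18 mm wide; open, the fingers measure 123 mm over their backs; the gripper's body (75 mm by 187 mm) begins 45 mm behind the grasp point.
Start: joints at [1.062, 0.313, 1.498, -0, 1.331, -0.223], TCP at [0.148, 0.504, 0.239] pointing down, gripper open.
Joint ranges: [-2.94, 2.94], [-0.97, 2.17], [0.19, 2.56], [-1.23, 4.37], [0.02, 3.11], [-2.88, 2.88]. Speed limits (rad/s): [2.39, 2.39, 3.01, 3.14, 3.14, 3.14].

## Interface

Orientations are given as a unit quaternion [w, x, y, z].
In Python, from cell import * gives the robot as it stands.
- The arm moves only by the shell command python3 -m pendant 'ROWS' [FORCE]. ROWS is JSON, a list of rows, each a list of 3 entries, a list of its own where there are three numbers: the closure, from 0 (fully open) to 1 (shut), then the shift along the tool's x, y, z in mm, then the turn, a rotation vector about the tool's x, y, z in rad. In form: [[claw, [tx, ty, tz], [wx, wy, wz]], ...]. A call has 1 to 8 rows; each row is the pose to reach, as a shift and turn from the pose commanded when the call began, along the tool's axes at that moment; what a row does not reach only later rows make up. A row lasts 1/8 s, in which the tool goes at most 62.5 mm and 10.7 degrees, less where a joint would pass 70% of its speed; a pose out of reach is approached as far as the arm can. A call with a gripper value outside its range is refused whole. The fingers move at their own pace and stop on an object; FORCE is the grip in N (left out, the last holds). Time passes only in rows, so rows that repeat a pose let the fingers close. It gives the time, the measured TCP pose, the force and the opening at its end, in the units of the state.
- sense(): the state, without advancing time (a new reading comes with each control period).
- snapshot(name): name is "side" or "top"; returns the picture (400x640x3 uint8, blue, green, red); there is no depth.
- calibration(name): a dict with "intrinsics" (3x3 intrinsics, pixels), "k1" (the pictures are not rectified: a ray, as slopes to the right and down, at radius r is drawn at 1 + k1 r^2 times it, then the intrinsics apply), "cam_to_world" (4x4, takes a point from camera to world coordinates). Camera axes: x right, y down, z forward; pixel columns grow to the right and rows downward; lengths in m; the calibration is good to about 2 mm. A picture is of the moment at which its call begins. calibration takes no time and is no camera call.
- job_done(): hands the job in, once; it reports no verdict.
The state is a dict: "time": time; "q": joint angles; "qd": joint speeds; "effort": joint torques, N m; "tcp_pos": TCP position; "tool_rot": TCP orientation; "force": force on the tool from outside, world axes, zero at the start; "torque": the same for the moment, N m; "gripper_width": opening from 0.0 (shut) to 1.0 (fully open).
Only numpy, scipy, OpenCV 4.12 (cv2) and the standard library are available. Lean on these libraries where they do the work, as an engineer would, in place of code of your own. Each camera call takes 0.05 s, during which the arm holds its last target. There are 200 camera calls.

## Task

Press the plunger of the bearing feeder fully down once and let it come back up, so that a single bearing slides out into the trough in front. Then nudge that bearing sideways along the trough with the fingertips until it lies fully on the order card, in the end of the trough that is still free. Do not lift it, keep the other bearings in the feeder, and leave the bearing that was set aside earlier and the other things on the counter undisturbed.

Things in the scene. Friction and masses are not known exactly. Their poses are not given: they have to be found in the camera images.
- feeder: Bearing feeder, dark steel deck with grey housing, fixed. Origin on the counter under the magazine's centre; x points from the trough (at -x) to the plunger (at +x), y along the trough, z up. Behind the magazine a housing 64 mm wide, x = 31 to 126 mm, 50 mm high. A full press pushes the lowest bearing out towards -x; its centre stops at x = -50 to -69 mm, y about 0. Another press would push out the next one.
- magazine_top (a point): Centre of the open top of the magazine, an upright square aluminium chute 53 x 52 mm outside, top 65 mm above the counter, above the feeder's origin. Three bearings lie in it one on another; they show through a 16 mm wide slot in its front. When the plunger comes back up, the next bearing drops down to the deck.
- trough_middle (a point): Middle of the trough's floor, 15 mm above the counter, at feeder x = -58.5 mm, y = 0. The floor is 60 mm wide in x (feeder x = -88.5 to -28.5 mm) and 294 mm long in y, level and smooth, enclosed by lips and end stops 8 mm high and 8 mm thick; the rear lip is open in front of the magazine (|y| under 26 mm), where bearings come out.
- plunger (a joint): Travel of the plunger in m: 0 = up, 0.025 = fully down. A spring brings it back up when released. Pressing takes about 5 N at first and up to about 15 N at the bottom; only a full press ejects the bearing completely.
- plunger_top (a point): Centre of the top face of the plunger's round black cap (diameter 38 mm, 10 mm thick), pressed straight down. 90 mm behind the magazine's centre (feeder x = 90 mm), 87 mm above the counter when up, 62 mm when fully down.
- bearing_center (a point): Centre of the bearing to be ejected, at first the lowest in the magazine: a steel ball bearing like a flat disc, diameter 40 mm, 12 mm thick, lying flat, about 65 g. Its centre is 21 mm above the counter while it lies on the feeder's deck or in the trough.
- bearing: The same bearing to be ejected; origin at the centre of its underside (15 mm above the counter), z its axis, upright.
- second_bearing_center (a point): Centre of the next bearing in the magazine, same size, directly on top of the lowest; it must stay in the magazine.
- earlier_bearing_center (a point): Centre of a bearing of the same size that was set aside earlier; it lies in one end of the trough, 115 mm to the left or right of the trough's middle (changes from run to run). Leave it where it is.
- card: Order card, plain paper, 56 mm (across the trough) x 62 mm (along it), less than 1 mm thick, lying in the other, free end of the trough, fixed there and not felt when a bearing slides over it. Origin at its centre, 115 mm left or right of the trough's middle (feeder y = +115 or -115 mm, x = -58.5 mm).
- oil_bottle: White oil bottle with blue label, 48 mm diameter, 130 mm high, standing loose beside the feeder; origin at the centre of its underside. Bystander.
- carton: Cardboard carton 60 x 80 x 50 mm high, loose on the other side of the feeder; origin at the centre of its underside. Bystander.
- grease_jar: Grey jar with a white lid, 60 mm diameter, 60 mm high, loose behind the feeder; origin at the centre of its underside. Bystander.

How it is judged:
On the way, in this order (a step that is already met when the one before it is completed fails the run):
1. the plunger is pressed fully down and has pushed one bearing out into the trough (value of joint plunger above 0.021 m and x of bearing_center in the frame of feeder below -0.042 m), for 0.04 s.
2. the plunger is back up, with the bearing in the trough (value of joint plunger below 0.005 m and x of bearing_center in the frame of feeder below -0.042 m and height (world z) of bearing_center below 0.025 m), for 0.1 s.
3. the bearing has been nudged along the trough onto the order card (horizontal distance between bearing_center and card below 0.022 m and height (world z) of bearing_center below 0.025 m), for 0.2 s.
At the end, for the whole second after the job is handed in: The ejected bearing lies flat and at rest on the order card, its centre within 22 mm of the card's centre; the plunger is up (within 5 mm); the next bearing is still in the magazine and the earlier bearing is within 10 mm of its place (all of step 3 and angle between bearing's own z axis and vertical below 0.12 rad and linear speed of bearing below 0.01 m/s and value of joint plunger below 0.005 m and x of second_bearing_center in the frame of feeder above -0.01 m and distance of earlier_bearing_center from where it was at the start of the episode below 0.01 m); the robot touches nothing.
It fails at once if a second bearing was pushed out of the magazine (x of second_bearing_center in the frame of feeder below -0.012 m).
It fails at once if the bearing was lifted off the feeder (height (world z) of bearing_center above 0.031 m).
It fails at once if the bearing left the trough (height (world z) of bearing_center below 0.012 m).
It fails at once if the bearing set aside earlier was disturbed (distance of earlier_bearing_center from where it was at the start of the episode above 0.012 m).
It fails at once if the oil bottle, carton or grease jar was disturbed (distance of any of oil_bottle, carton, grease_jar from where it was at the start of the episode above 0.02 m).
It also fails if it takes over 48 s, if anything falls off the work surface, if the arm or the gripper's body presses on something with over 40 N, if the wrist force passes 120 N, or if a joint passes its speed limit or range.

## Working session

There is one attempt and no reset: what is moved stays moved. The work goes in short steps, Python scripts to look and compute and a shell command to move; the robot and the scene stay as the last step left them, time stands still between calls to the robot, and variables do not carry over. Pictures are saved under pics/ and viewed, about 8 in all and at most 12, crops included, and the job is handed in when it is done.

```bash
mkdir -p pics
python3 - <<'E'
from cell import *
import cv2
for n in("side","top"):
    cv2.imwrite(f"pics/{n}0.png",snapshot(n)); c=calibration(n); print(n,c)
s=sense();print(s["time"],s["tcp_pos"],s["tool_rot"])
E
```

```text
side {'intrinsics': array([[420.3910627 ,   0.        , 321.96688758],
       [  0.        , 420.3910627 , 199.42824213],
       [  0.        ,   0.        ,   1.        ]]), 'k1': -0.07782287585749752, 'cam_to_world': array([[ 0.84259715, -0.25199261,  0.47595144,  0.2120693 ],
       [-0.53808111, -0.43057368,  0.7246206 , -0.58748668],
       [ 0.02233312, -0.86666373, -0.49839262,  0.52301538],
       [ 0.        ,  0.        ,  0.        ,  1.        ]])}
top {'intrinsics': array([[497.51142638,   0.        , 316.61215536],
       [  0.        , 497.51142638, 193.91092446],
       [  0.        ,   0.        ,   1.        ]]), 'k1': -0.11232387558626236, 'cam_to_world': array([[ 1.37240359e-02, -9.79415535e-01,  2.01387339e-01,
         4.71930563e-01],
       [-9.99898758e-01, -1.41997130e-02, -9.17500599e-04,
         5.33191160e-02],
       [ 3.75825675e-03, -2.01354359e-01, -9.79511255e-01,
         9.06769102e-01],
       [ 0.00000000e+00,  0.00000000e+00,  0.00000000e+00,
         1.00000000e+00]])}
0.1 [0.14790407 0.50350549 0.2382258 ] [ 0.69974695  0.10032969  0.7000496  -0.10108768]
```

View pics/top0.png

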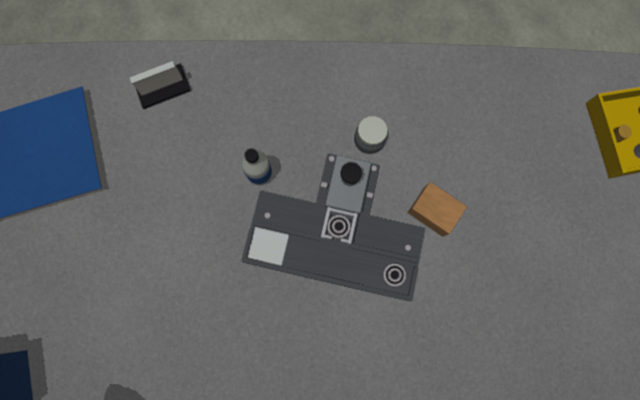

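View pics/side0.png

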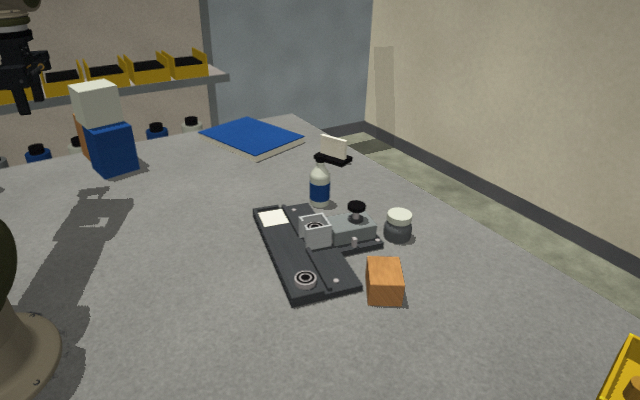

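Top view: card at (268,246) on the left (+y), earlier bearing at (395,274), magazine (339,226), plunger cap (351,173), bottle (257,165), jar (372,133), carton (438,208). The side view agrees. I'll enlarge both for accurate pixels.

Run:
```python
import cv2
cv2.imwrite("pics/t1.png",cv2.resize(cv2.imread("pics/top0.png")[110:310,230:480],None,fx=3.2,fy=3,interpolation=cv2.INTER_CUBIC)[:600,:800])
cv2.imwrite("pics/s1.png",cv2.resize(cv2.imread("pics/side0.png")[160:310,240:440],None,fx=4,fy=4,interpolation=cv2.INTER_CUBIC))
```

```text
(no output)
```

View pics/t1.png

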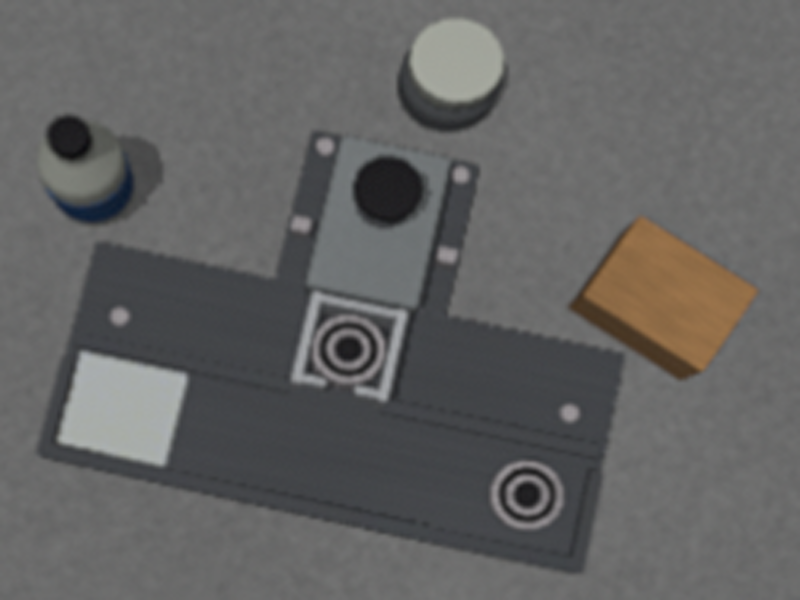

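View pics/s1.png

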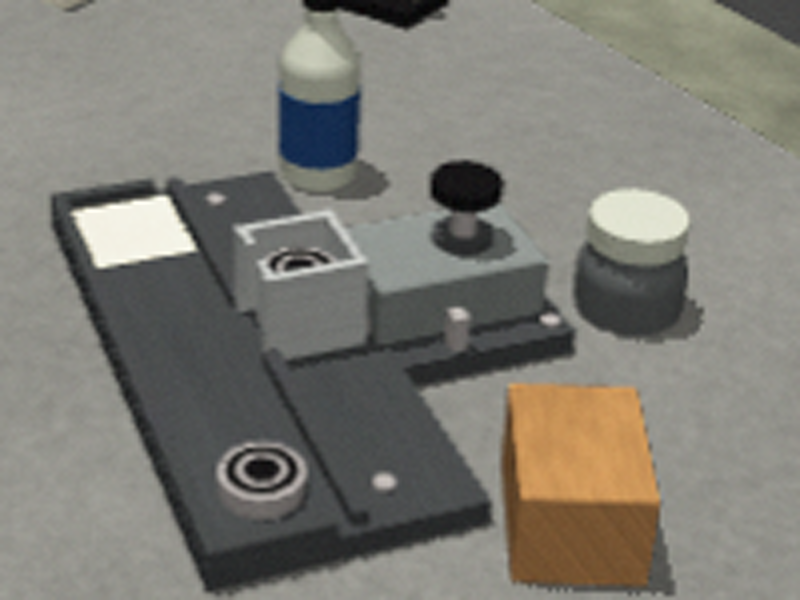

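```bash
cat > h.py <<'E'
import numpy as np, cv2
from scipy.optimize import least_squares
from cell import *
C={n:calibration(n) for n in("side","top")}
def proj(n,P):
    c=C[n];p=np.linalg.inv(c["cam_to_world"])@np.append(P,1);x=p[:2]/p[2]
    x=x*(1+c["k1"]*(x@x));K=c["intrinsics"];return K[:2,:2]@x+K[:2,2]
def tri(a,b): # top px, side px
    return least_squares(lambda P:np.r_[proj("top",P)-a,proj("side",P)-b],[.5,.05,.05])
def atz(n,a,z): return least_squares(lambda p:proj(n,[p[0],p[1],z])-a,[.5,.05]).x
T=lambda u,v:np.array([230+u/3.2,110+v/3])-.35
S=lambda u,v:np.array([240+u/4,160+v/4])-.375
E
cat > a.py <<'E'
from h import *
pts={"plunger":((389,188),(466,181),(.09,0,.087)),"card":((123,408),(133,231),(-.0585,.115,.0155)),
"earlier":((527,494),(262,467),(-.0585,-.115,.027)),"mag":((350,346),(299,243),(0,0,.065))}
for k,(t,s,f) in pts.items():
    r=tri(T(*t),S(*s));print(k,r.x.round(4),"res px",r.fun.round(1))
def fp(p,f): c,s=np.cos(p[2]),np.sin(p[2]);return np.array([p[0]+c*f[0]-s*f[1],p[1]+s*f[0]+c*f[1],f[2]])
def res(p): return np.concatenate([np.r_[proj("top",fp(p,f))-T(*t),proj("side",fp(p,f))-S(*s)] for t,s,f in pts.values()])
r=least_squares(res,[.45,.02,-.2]);print(r.x,r.fun.round(1))
for k,(t,s,f) in pts.items(): print(k,fp(r.x,f).round(4))
print("bearing out",fp(r.x,(-.0585,0,.021)))
print("bottle",atz("top",T(70,135),.13),"jar",atz("top",T(457,60),.06),"carton",atz("top",T(672,297),.05))
for q in (T(640,217),T(757,293),T(700,373),T(585,295)): print(atz("top",q,.05))
R=np.array(sense()["tool_rot"]);from scipy.spatial.transform import Rotation as Q
print(Q.from_quat(R,scalar_first=True).as_matrix().round(3))
E
python3 a.py
```

```text
plunger [ 0.6789 -0.0057  0.0854] res px [-0.1  0.2  0.2 -0. ]
card [0.5588 0.1384 0.015 ] res px [-0.1  0.2  0.3 -0. ]
earlier [ 0.5101 -0.0858  0.0279] res px [-0.1  0.2  0.2 -0. ]
mag [0.5909 0.0138 0.0657] res px [-0.1  0.3  0.3 -0.1]
[ 0.59124932  0.01374919 -0.21511352] [-0.2 -0.2  0.3 -0.8 -0.2  0.3  0.2 -0.2  0.   0.5  0.   0.6 -0.1  0.1
  0.5  0.2]
plunger [ 0.6792 -0.0055  0.087 ]
card [0.5586 0.1386 0.0155]
earlier [ 0.5095 -0.0861  0.027 ]
mag [0.5912 0.0137 0.065 ]
bearing out [0.53409762 0.02623651 0.021     ]
bottle [0.6951798  0.15916121] jar [ 0.76502244 -0.04592883] carton [ 0.62472042 -0.1645603 ]
[ 0.67265826 -0.14826134]
[ 0.62771176 -0.21241308]
[ 0.57998364 -0.17858188]
[ 0.62528675 -0.11619958]
[[-0.001  0.282  0.959]
 [-0.001  0.959 -0.282]
 [-1.    -0.001 -0.   ]]
```

```bash
python3 -m pendant '[[1,[0,-26,50],[-0.071,0,0]],[1,[0,-52,100],[-0.071,0,0]],[1,[0,-78,150],[-0.071,0,0]],[1,[0,-104,200],[-0.071,0,0]],[1,[0,-130,250],[-0.071,0,0]],[1,[0,-156,300],[-0.071,0,0]],[1,[0,-182,350],[-0.071,0,0]],[1,[0,-208,400],[-0.071,0,0]]]' 20
cat > d.py <<'E'
import sys
from cell import *; import numpy as np
from scipy.spatial.transform import Rotation as Q
s=sense();R=Q.from_quat(s["tool_rot"],scalar_first=True).as_matrix();p=np.array(s["tcp_pos"])
print(s["time"],p.round(4),"yaw y-axis",np.arctan2(-R[0,1],R[1,1]).round(4),"F",np.round(s["force"],1),s["gripper_width"])
t=np.array(list(map(float,sys.argv[1:4])));print("to go mm tool",(R.T@(t-p)*1000).round(1))
E
python3 d.py .679 -.0055 .238
```

```text
time: 1.1
tcp_pos: [0.4742, 0.1898, 0.2385]
tool_rot: [0.703, 0.076, 0.703, -0.076]
force: [0.3, 0.3, 0.8]
gripper_width: 0.118
1.1 [0.4742 0.1898 0.2385] yaw y-axis -0.215 F [0.3 0.3 0.8] 0.11848443333743151
to go mm tool [   0.5 -147.2  241.8]
```

Then across to the plunger and down to 0.105.

```bash
python3 -m pendant '[[1,[0,-29,48],[0,0,0]],[1,[0,-59,97],[0,0,0]],[1,[0,-88,145],[0,0,0]],[1,[0,-118,193],[0,0,0]],[1,[0,-147,242],[0,0,0]],[1,[50,-147,242],[0,0,0]],[1,[100,-147,242],[0,0,0]],[1,[133,-147,242],[0,0,0]]]'
python3 d.py .6792 -.0055 .087
python3 -c "
from cell import *;import cv2
a=snapshot('side')[140:290,260:460];b=snapshot('top')[100:250,260:460]
cv2.imwrite('pics/p2.png',cv2.resize(cv2.vconcat([a,b]),None,fx=2,fy=2,interpolation=cv2.INTER_CUBIC))"
```

```text
time: 2.1
tcp_pos: [0.6773, -0.0038, 0.1025]
tool_rot: [0.702, 0.076, 0.704, -0.076]
force: [0.5, -0.1, 0.4]
gripper_width: 0.003
2.1 [ 0.6773 -0.0038  0.1025] yaw y-axis -0.215 F [ 0.5 -0.1  0.4] 0.002543262575226469
to go mm tool [15.5 -1.2  2.3]
```

View pics/p2.png

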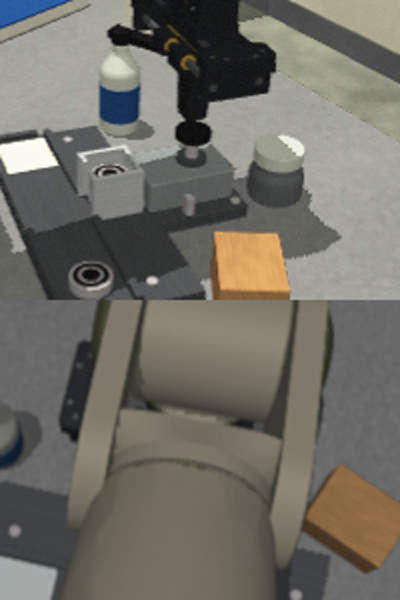

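The shut fingertips (≈193,115 in the upper half) stand right above the cap (193,132). The arm hides the top view. Pressing.

```bash
python3 -m pendant '[[1,[8,-1,2],[0,0,0]],[1,[14,-1,2],[0,0,0]],[1,[20,-1,2],[0,0,0]],[1,[25,-1,2],[0,0,0]],[1,[30,-1,2],[0,0,0]],[1,[34,-1,2],[0,0,0]],[1,[37,-1,2],[0,0,0]],[1,[37,-1,2],[0,0,0]]]'
python3 d.py .6792 -.0055 .062
```

```text
time: 3.2
tcp_pos: [0.6804, -0.0053, 0.07]
tool_rot: [0.704, 0.076, 0.702, -0.076]
force: [-2.0, -0.8, 6.0]
gripper_width: 0.004
3.2 [ 0.6804 -0.0053  0.07  ] yaw y-axis -0.2147 F [-2.  -0.8  6. ] 0.0042604807786556925
to go mm tool [ 8.  -0.4 -1.2]
```

```bash
python3 -m pendant '[[1,[3,0,-1],[0,0,0]],[1,[6,0,-1],[0,0,0]],[1,[8,0,-1],[0,0,0]],[1,[10,0,-1],[0,0,0]],[1,[10,0,-1],[0,0,0]]]'
python3 d.py .6792 -.0055 .062
```

```text
time: 3.82
tcp_pos: [0.6805, -0.0053, 0.0624]
tool_rot: [0.705, 0.076, 0.701, -0.076]
force: [-4.5, -0.7, 18.5]
gripper_width: 0.004
3.825 [ 0.6805 -0.0053  0.0624] yaw y-axis -0.2147 F [-4.5 -0.7 18.5] 0.004141443019269062
to go mm tool [ 0.3 -0.5 -1.2]
```

```bash
python3 -m pendant '[[1,[2,0,0],[0,0,0]],[1,[3,0,0],[0,0,0]],[1,[3,0,0],[0,0,0]]]'
python3 d.py .6792 -.0055 .062
python3 -c "
from cell import *;import cv2
cv2.imwrite('pics/p3.png',cv2.resize(snapshot('side')[160:310,240:440],None,fx=4,fy=4,interpolation=cv2.INTER_CUBIC))"
```

```text
time: 4.2
tcp_pos: [0.6806, -0.0053, 0.0622]
tool_rot: [0.705, 0.075, 0.701, -0.076]
force: [-13.8, 0.3, 34.9]
gripper_width: 0.002
4.2 [ 0.6806 -0.0053  0.0622] yaw y-axis -0.2144 F [-13.8   0.3  34.9] 0.0017570492039968983
to go mm tool [ 0.2 -0.5 -1.3]
```

View pics/p3.png

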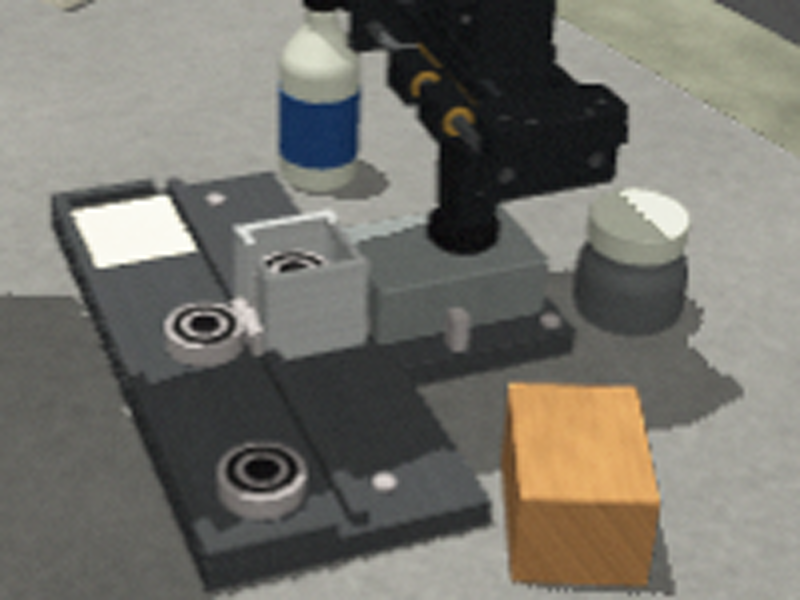

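Plunger is at its stop (cap at (463,232)), and one bearing lies in the trough at crop (204,324), clear of the housing. Releasing upward and locating the bearing.

```bash
python3 -m pendant '[[1,[-8,0,0],[0,0,0]],[1,[-18,0,0],[0,0,0]],[1,[-30,0,0],[0,0,0]],[1,[-60,0,0],[0,0,0]],[1,[-100,0,0],[0,0,0]],[1,[-110,0,0],[0,0,0]],[1,[-110,0,0],[0,0,0]]]'
python3 - <<'E'
from h import *
b=atz("side",S(204,323),.027);o=np.array([.59125,.01375]);ex=np.array([np.cos(-.2151),np.sin(-.2151)]);ey=np.array([-ex[1],ex[0]])
print("bearing",b,"feeder",ex@(b-o),ey@(b-o))
for y in(-.048,.072,.075): print(y,o+ex*(ex@(b-o))+ey*y, o+ex*-.0585+ey*y)
cv2.imwrite('pics/p4.png',cv2.resize(snapshot('side')[160:310,240:440],None,fx=3,fy=3,interpolation=cv2.INTER_CUBIC))
E
python3 d.py .5227 -.0200 .17
```

```text
time: 5.12
tcp_pos: [0.6787, -0.0049, 0.1651]
tool_rot: [0.703, 0.076, 0.703, -0.076]
force: [-0.1, 0.4, -0.7]
gripper_width: 0.004
bearing [0.54170233 0.02581197] feeder -0.05098041564934327 0.0012082913224684842
-0.048 [ 0.53119906 -0.02226232] [ 0.52385276 -0.0206573 ]
0.072 [0.55681247 0.09497229] [0.54946618 0.0965773 ]
0.075 [0.55745281 0.09790315] [0.55010651 0.09950817]
5.175 [ 0.6784 -0.0049  0.1641] yaw y-axis -0.2148 F [-0.4  1.1 -0.1] 0.0030787963528308
to go mm tool [  -5.5  -47.9 -148.9]
```

View pics/p4.png

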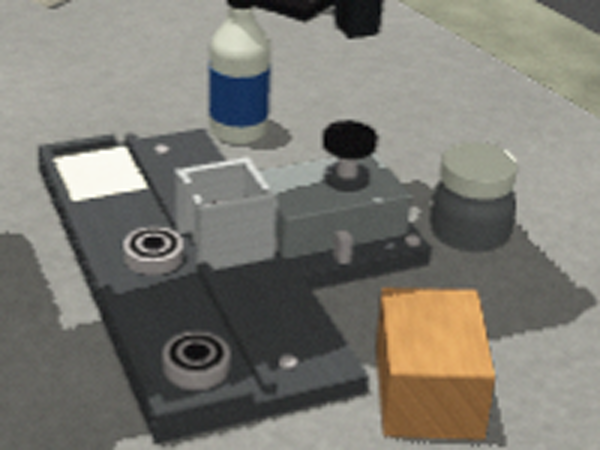

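Plunger is back up (cap (349,138)), the bearing is at rest at feeder (-51, 1) mm; next one has dropped. Now to a point behind it, between it and the earlier bearing.

```bash
python3 d.py .5322 -.0225 .019; python3 -m pendant '[[1,[0,-16,-45],[-0.056,0,0]],[1,[0,-32,-90],[-0.056,0,0]],[1,[0,-48,-138],[-0.056,0,0]],[1,[0,-49,-139],[-0.056,0,0]],[1,[40,-49,-139],[-0.056,0,0]],[1,[80,-49,-139],[-0.056,0,0]],[1,[110,-49,-139],[-0.056,0,0]],[1,[110,-49,-139],[-0.056,0,0]]]'; python3 d.py .5322 -.0225 .019
```

```text
5.175 [ 0.6784 -0.0049  0.1641] yaw y-axis -0.2148 F [-0.4  1.1 -0.1] 0.0030787963528308
to go mm tool [ 145.5  -48.4 -138.7]
time: 6.18
tcp_pos: [0.532, -0.0229, 0.0533]
tool_rot: [0.703, 0.056, 0.707, -0.056]
force: [-0.0, 0.1, 1.0]
gripper_width: 0.003
6.175 [ 0.532  -0.0229  0.0533] yaw y-axis -0.1588 F [-0.   0.1  1. ] 0.0033121651469514733
to go mm tool [34.3  0.5  0.3]
```

```bash
python3 -m pendant '[[1,[12,0,0],[0,0,0]],[1,[24,0,0],[0,0,0]],[1,[32,0,0],[0,0,0]],[1,[34,0,0],[0,0,0]],[1,[34,0,0],[0,0,0]]]'; python3 d.py .5322 -.0225 .019
python3 -c "
from cell import *;import cv2
cv2.imwrite('pics/p5.png',cv2.resize(snapshot('side')[160:310,240:440],None,fx=3,fy=3,interpolation=cv2.INTER_CUBIC))"
```

```text
time: 6.8
tcp_pos: [0.5329, -0.0233, 0.0219]
tool_rot: [0.705, 0.056, 0.705, -0.056]
force: [0.4, 0.4, -0.8]
gripper_width: 0.005
6.8 [ 0.5329 -0.0233  0.0219] yaw y-axis -0.1588 F [ 0.4  0.4 -0.8] 0.004841542913279463
to go mm tool [ 2.9  0.7 -0.8]
```

View pics/p5.png

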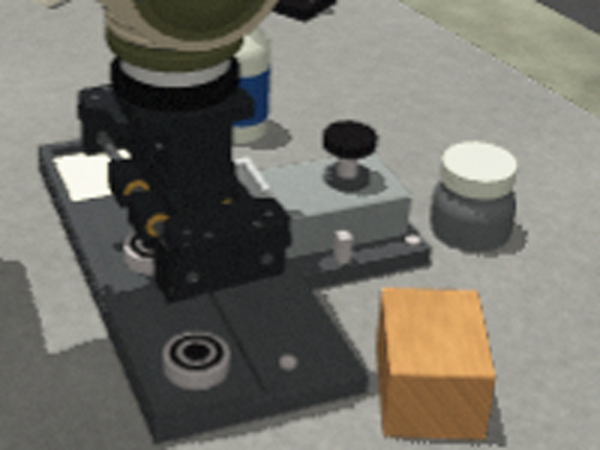

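The earlier bearing (196,352) and the ejected one (140,248) are both untouched; the fingers are behind the gripper body between them. Pushing along tool y.

```bash
python3 -m pendant '[[1,[2,4,0],[0,0,0]],[1,[2,9,0],[0,0,0]],[1,[2,16,0],[0,0,0]],[1,[2,24,0],[0,0,0]],[1,[2,32,0],[0,0,0]],[1,[2,40,0],[0,0,0]],[1,[2,48,0],[0,0,0]],[1,[2,56,0],[0,0,0]]]'; python3 -m pendant '[[1,[0,8,0],[0,0,0]],[1,[0,16,0],[0,0,0]],[1,[0,24,0],[0,0,0]],[1,[0,32,0],[0,0,0]],[1,[0,40,0],[0,0,0]],[1,[0,48,0],[0,0,0]],[1,[0,53,0],[0,0,0]],[1,[0,55,0],[0,0,0]]]'; python3 d.py .5515 .097 .02
python3 -c "
from cell import *;import cv2
a=snapshot('side')[160:310,240:440];b=snapshot('top')[170:320,230:430]
cv2.imwrite('pics/p6.png',cv2.resize(cv2.hconcat([a,b]),None,fx=2,fy=2,interpolation=cv2.INTER_CUBIC))"
```

```text
time: 7.85
tcp_pos: [0.5417, 0.0326, 0.0197]
tool_rot: [0.705, 0.056, 0.705, -0.056]
force: [-0.2, 0.1, -0.1]
gripper_width: 0.007
time: 8.85
tcp_pos: [0.5504, 0.0866, 0.0197]
tool_rot: [0.705, 0.056, 0.705, -0.056]
force: [0.8, -0.2, -0.0]
gripper_width: 0.005
8.85 [0.5504 0.0866 0.0197] yaw y-axis -0.1585 F [ 0.8 -0.2 -0. ] 0.004883390536006168
to go mm tool [-0.3 10.4 -0.5]
```

View pics/p6.png

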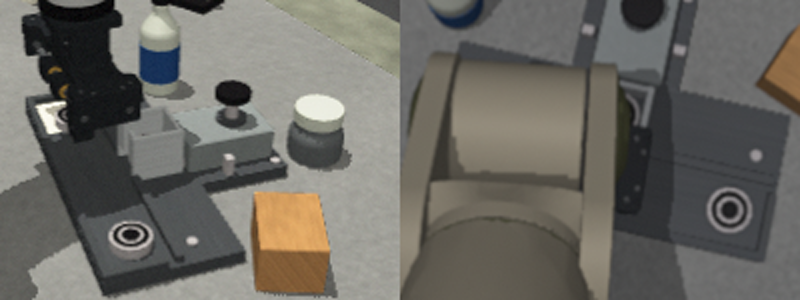

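The bearing (66,115, mostly hidden) has reached the card. I'll push 10 mm more, slowly, then back away and rise to check.

```bash
python3 -m pendant '[[1,[0,3,0],[0,0,0]],[1,[0,6,0],[0,0,0]],[1,[0,9,0],[0,0,0]],[1,[0,11,0],[0,0,0]],[1,[0,12,0],[0,0,0]],[1,[0,12,0],[0,0,0]],[1,[0,6,0],[0,0,0]],[1,[0,0,0],[0,0,0]]]'; python3 -m pendant '[[1,[0,-8,0],[0,0,0]],[1,[-30,-8,0],[0,0,0]],[1,[-80,-8,0],[0,0,0]],[1,[-130,-8,0],[0,0,0]],[1,[-150,-60,-60],[0,0,0]],[1,[-150,-110,-100],[0,0,0]],[1,[-150,-160,-130],[0,0,0]],[1,[-150,-210,-150],[0,0,0]]]'
python3 -c "
from cell import *;import cv2
a=snapshot('side');b=snapshot('top');cv2.imwrite('pics/sf.png',a);cv2.imwrite('pics/tf.png',b)
cv2.imwrite('pics/p7.png',cv2.resize(cv2.hconcat([a[160:310,240:440],b[170:320,230:430]]),None,fx=2,fy=2,interpolation=cv2.INTER_CUBIC))"
```

```text
time: 9.95
tcp_pos: [0.5503, 0.0858, 0.0197]
tool_rot: [0.705, 0.056, 0.705, -0.056]
force: [-0.5, 0.7, -0.2]
gripper_width: 0.002
time: 10.95
tcp_pos: [0.3711, -0.0926, 0.17]
tool_rot: [0.705, 0.056, 0.705, -0.056]
force: [0.6, -1.4, 0.5]
gripper_width: 0.006
```

View pics/p7.png

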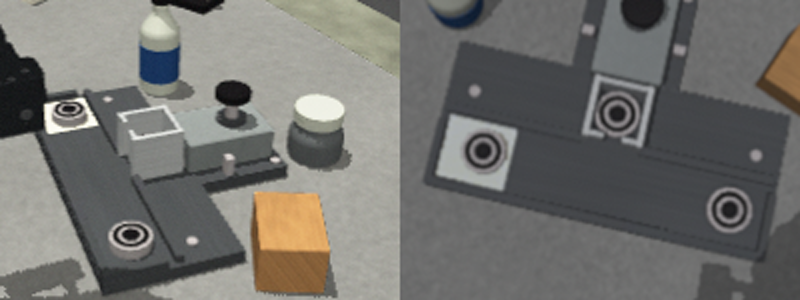

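The bearing (484,151) lies fully on the card (centre ≈(478,152)). The earlier bearing (729,210), plunger and bystanders look unmoved. I'll run one numeric check, then hand in.

Run:
```python
from h import *
b=atz("top",np.array([230+84/2,170+151/2])-.25,.027); e=atz("top",np.array([230+329/2,170+210/2])-.25,.027)
d=np.hypot(*(b-[.5586,.1386]));print(b,"dist to card",d,"earlier",e,"was .5098 -.0859; plunger tri",tri(np.array([230+243/2,170+9/2]),np.array([240+233/2,160+91/2])).x)
a,c=cv2.imread("pics/top0.png"),cv2.imread("pics/tf.png")
print("diff bottle/jar/carton/earlier",[cv2.absdiff(a,c)[y-18:y+18,x-18:x+18].mean().round(1) for x,y in((257,165),(372,133),(438,208),(395,274))])
print(sense()["force"])
if d<.015: job_done();print("handed in")
```

```text
[0.55885044 0.1306599 ] dist to card 0.00794405170919384 earlier [ 0.50973237 -0.08595476] was .5098 -.0859; plunger tri [ 0.676499   -0.00691383  0.08480517]
diff bottle/jar/carton/earlier [np.float64(1.5), np.float64(1.9), np.float64(1.7), np.float64(1.3)]
[ 0.54643796  0.69709991 -0.24572955]
the job is handed in; nothing more can be done
handed in
```

The job is done and handed in, at about 11 s of the 48 s allowed. I pressed the plunger to its stop once (tip at 62 mm, about 35 N) and let it spring back. One bearing came out, and I nudged it along the trough onto the card with the shut fingertips.

My last checks came from the final pictures:
- **Ejected bearing:** it lies fully on the card, its centre about 8 mm from the card's centre (22 mm allowed).
- **Plunger:** it is back up, measured at about 85 mm against the nominal 87 mm. That is within the measuring error.
- **Other bearings:** one shows in the magazine. The earlier bearing is within 1 mm of where it was.
- **Bystanders:** the bottle, carton and jar look the same as in the first picture.
- **Robot:** it stands clear of everything, with about 1 N at the wrist, which is noise.

No check failed or disagreed.

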